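Advance the red culture dish to the chute gate

TASK

The red culture dish is next under the microscope. Push it down its lane of the sloping chute, without lifting it out, until it rests against the yellow gate at the lower end, and leave it there; the tan dish in the other lane must stay where it is.

Things in the scene. Friction and masses are not known exactly. Their poses are not given: they have to be found in the camera images.
- red_dish_centre (a point): Centre (half-way up) of the closed petri dish with red agar: a flat disc 64 mm across, 15 mm high, 30 g or so, lying on the floor of one of the two lanes near the upper end (either lane); its z is the disc's axis. The rubber holds it: it does not slide down by itself, and stops as soon as it is no longer pushed.
- tan_dish_centre (a point): Centre (half-way up) of the closed petri dish with tan (pale yellow) agar: a flat disc 64 mm across, 15 mm high, 30 g or so, lying on the floor of one of the two lanes near the upper end (either lane); its z is the disc's axis. It must not be moved.
- left_rest (a point): Centre of a dish (7.5 mm above the lane floor) when it rests against the yellow gate of the left lane (as seen looking downhill) of the aluminium chute. x points straight down the slope (10 degrees), y across to the left, z square to the floor. Lane: straight, 74 mm wide, grey rubber floor, walls 12 mm high; its open upper end is 220 mm uphill of here. Gate: rigid, fixed, its face 32 mm downhill of here.
- right_rest (a point): The same point for the right lane, which is alike and parallel: lane centres are 79 mm apart. The gates are yellow blades 46 mm wide that stand 16 mm above the floor. The whole chute is fixed to the bench. A dish is pushed along +x, and its side that faces uphill is free.
Mind the look-alikes: they are no part of the job. What is shaped like the part that bears red_dish_centre but green or turquoise is not meant.

How it is judged:
At the end, for the whole second after the job is handed in: The red dish lies flat on its lane against the yellow gate: gap of at most 10 mm, at most 12 mm off the lane's middle line, at most 6 mm off the floor (((x of red_dish_centre in the frame of left_rest between -0.01 and 0.01 m and y of red_dish_centre in the frame of left_rest between -0.012 and 0.012 m and z of red_dish_centre in the frame of left_rest between -0.006 and 0.006 m) or (x of red_dish_centre in the frame of right_rest between -0.01 and 0.01 m and y of red_dish_centre in the frame of right_rest between -0.012 and 0.012 m and z of red_dish_centre in the frame of right_rest between -0.006 and 0.006 m))); the robot touches nothing.
It fails at once if the tan dish was moved by more than 15 mm (distance of tan_dish_centre from where it was at the start of the episode above 0.015 m).
It fails at once if the red dish was lifted out of its lane (more than 11 mm off the floor) (z of red_dish_centre in the frame of left_rest above 0.011 m).
It also fails if it takes over 32 s, if anything falls off the work surface, if the arm or the gripper's body presses on something with over 40 N, if the wrist force passes 120 N, or if a joint passes its speed limit or range.

ROBOT

A 6-joint arm with a two-finger parallel gripper is mounted at the origin on a cart in front of the work surface, level with it; the furniture and walls round the work are solid. World frame = base frame: x ahead of the robot, y to its left, z up, the work surface at z = 0. Lengths are in m, angles in rad, forces in N, time in s.
With the tool pointing down it reaches from about 0.35 to 0.775 m from the base axis. Payload 7.3 kg.
Tool frame: the origin (TCP) lies at the very end of the fingers, on their centre line; the grasp point (between the pads) lies 19 mm behind it (robot.tcp_to_grasp is the distance from the TCP to the grasp point, in m); x points along the fingers, y is the direction in which the jaws open and shut, and the axes are right-handed (so a half turn about x gives the same grasp; the last joint's range is limited). The gripper opens to 92 mm and grips with 3 to 60 N. Pads are 19 mm wide; open, the fingers measure 130 mm over their backs; the gripper's body (75 mm by 190 mm) begins 47 mm behind the grasp point.
Start: joints at [-1.272, 0.342, 1.524, -0, 1.275, -0.146], TCP at [0.226, -0.474, 0.227] pointing down, gripper open.
Joint ranges: [-2.53, 2.53], [-0.77, 2.02], [0.04, 2.7], [-1, 4.14], [0.28, 2.66], [-3.11, 3.11]. Speed limits (rad/s): [2.57, 2.57, 3.14, 3.14, 3.14, 3.14].

INTERFACE

Orientations are given as [roll, pitch, yaw] about the fixed x, y, z axes, in that order (R = Rz(yaw) Ry(pitch) Rx(roll)).
In Python, from cell import robot gives the robot as it stands.
- The arm moves only by the tool move_arm, never from a script. Its argument "increments" is a list of rows, each a list of 4 numbers: the shift along the tool's x, y, z normalised to -1 to 1, where 1 is 40 cm, then the turn about the tool's x normalised to -1 to 1, where 1 is 60 degrees. In form: [[dx, dy, dz, twist], ...]. A call has 1 to 5 rows; each row is the pose to reach, as a shift and turn from the pose commanded when the call began, along the tool's axes at that moment; what a row does not reach only later rows make up. A row lasts 1/8 s, in which the tool goes at most 62.5 mm and 10.7 degrees, less where a joint would pass 70% of its speed; a pose out of reach is approached as far as the arm can. A call with a number of a shift or a turn outside -1 to 1 is refused whole. A call with a gripper value outside its range is refused whole. "gripper" is the closure, from 0 (fully open) to 1 (shut), set as the call begins (left out, the last holds). The fingers move at their own pace and stop on an object; "squeeze" is the grip in N (left out, the last holds). Time passes only in rows, so rows that repeat a pose let the fingers close. It gives the time, the measured TCP pose, the force and the opening at its end, in the units of the state.
- robot.observe(): the state, without advancing time (a new reading comes with each control period).
- robot.read_camera(name): name is "side" or "top"; returns the picture (480x640x3 uint8, red, green, blue); there is no depth.
- robot.camera_params(name): a dict with "fx", "fy", "cx", "cy" (pixels), "k1" (the pictures are not rectified: a ray, as slopes to the right and down, at radius r is drawn at 1 + k1 r^2 times it, then the intrinsics apply), "R" (3x3) and "t" (3): a world point X has camera coordinates R X + t. Camera axes: x right, y down, z forward; pixel columns grow to the right and rows downward; lengths in m; the calibration is good to about 2 mm. A picture is of the moment at which its call begins. camera_params takes no time and is no camera call.
- robot.hand_in(): hands the job in, once; it reports no verdict.
The state is a dict: "time": time; "qpos": joint angles; "qvel": joint speeds; "joint_efforts": joint torques, N m; "tool_pos": TCP position; "tool_rot": TCP orientation; "contact_force": force on the tool from outside, world axes, zero at the start; "torque": the same for the moment, N m; "opening": finger opening in m.
Only numpy, scipy, OpenCV 4.12 (cv2) and the standard library are available. Lean on these libraries where they do the work, as an engineer would, in place of code of your own. Each camera call takes 0.05 s, during which the arm holds its last target.

## Working session

There is one attempt and no reset: what is moved stays moved. The work goes in short steps, Python scripts to look and compute and a tool call to move; the robot and the scene stay as the last step left them, time stands still between calls to the robot, and variables do not carry over. Pictures are saved under pics/ and viewed, and the job is handed in when it is done.

Besides the shell and the picture viewer there is one more tool, called after "Call:" as name([rows], argument=value, ...), one row to a line, values as JSON. move_arm: Moves the arm, as the interface text tells. Its arguments: {"type":"object","properties":{"increments":{"type":"array","items":{"type":"array","items":{"type":"number"}}},"gripper":{"type":"number"},"squeeze":{"type":"number"}},"required":["increments"]}

```bash
mkdir -p pics; ls
python3 - <<'E'
from cell import robot
import cv2
for n in("top","side"):
    im=robot.read_camera(n); cv2.imwrite(f"pics/{n}0.png",im[:,:,::-1])
    p=robot.camera_params(n); print(n,p)
print(robot.observe())
E
```

```text
pics
top {'fx': 493.58443440318814, 'fy': 493.58443440318814, 'cx': 321.99536778377905, 'cy': 241.16144223422967, 'k1': -0.01889491604932197, 'R': array([[-0.01898244, -0.99981906, -0.00123377],
       [-0.98233862,  0.01888027, -0.18615684],
       [ 0.18614645, -0.00232173, -0.98251927]]), 't': array([0.06342611, 0.471151  , 0.84930465])}
side {'fx': 444.995017170617, 'fy': 444.995017170617, 'cx': 312.7404615512681, 'cy': 238.3759523589753, 'k1': 0.003918368011805271, 'R': array([[ 9.54551549e-01, -2.98044624e-01,  8.61965472e-04],
       [-1.40646518e-01, -4.52996534e-01, -8.80348055e-01],
       [ 2.62773472e-01,  8.40216367e-01, -4.74327481e-01]]), 't': array([-0.45047147,  0.17557198,  0.70403762])}
{'time': 0.1, 'qpos': array([-1.27198945e+00,  3.42661906e-01,  1.52491212e+00,  7.57735752e-06,
        1.27539699e+00, -1.46000531e-01]), 'qvel': array([ 7.00181313e-04,  2.92650645e-04, -3.14033614e-03,  3.79789719e-04,
        4.67792273e-05, -2.57395498e-03]), 'joint_efforts': array([ 1.02245183e-03, -4.32006097e+01, -2.44694120e+01,  7.19212135e-02,
        5.26149804e-02, -6.17458477e-05]), 'tool_pos': array([ 0.22581462, -0.47355808,  0.22611313]), 'tool_rot': array([-1.72205386,  1.56941795,  1.86434399]), 'contact_force': array([ 0.51034416, -0.11979256, -0.4313629 ]), 'torque': array([ 0.00510376, -0.00237538, -0.00117955]), 'opening': 0.091567209953848}
```

View pics/top0.png

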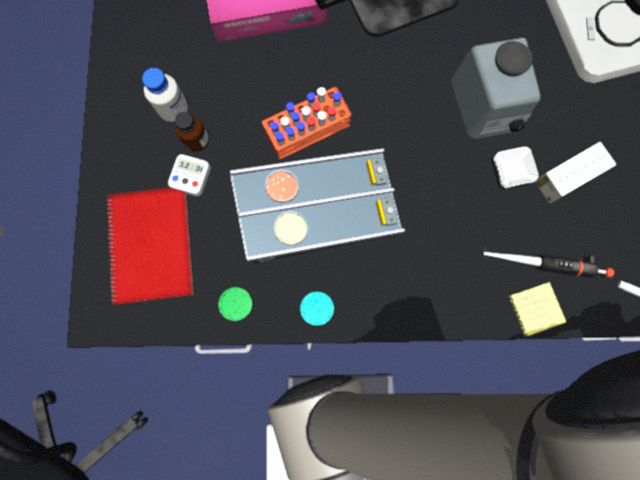

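View pics/side0.png

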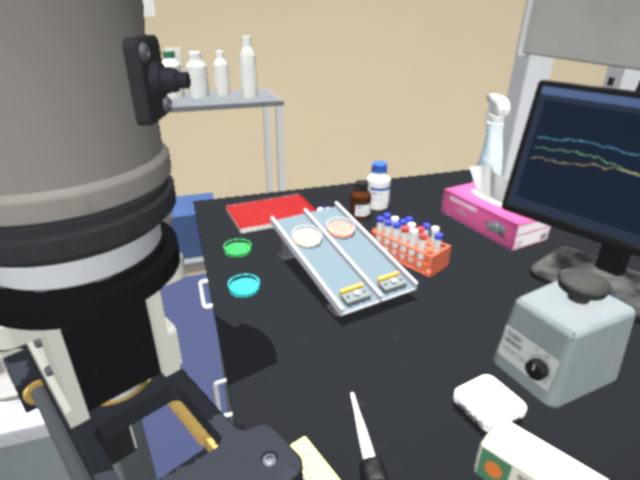

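The top view shows the red dish at about (282,186), in the left lane (the far one). The tan dish is at (290,229), and the gates are at about (376,172) and (388,212). I'll enlarge both views.

Run:
```python
import cv2
a=cv2.imread("pics/top0.png")[140:270,220:415]; cv2.imwrite("pics/topc.png",cv2.resize(a,None,fx=4,fy=4,interpolation=cv2.INTER_CUBIC))
a=cv2.imread("pics/side0.png")[195:320,265:425]; cv2.imwrite("pics/sidec.png",cv2.resize(a,None,fx=4.5,fy=4.5,interpolation=cv2.INTER_CUBIC))
```

```text
(no output)
```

View pics/topc.png

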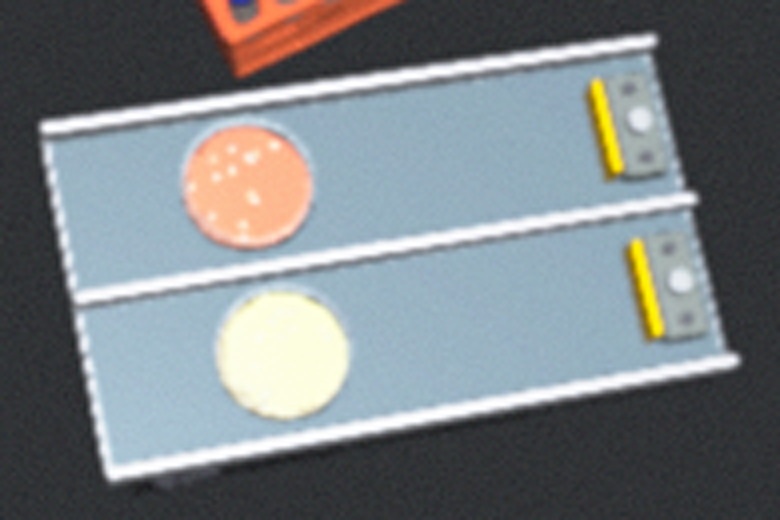

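View pics/sidec.png

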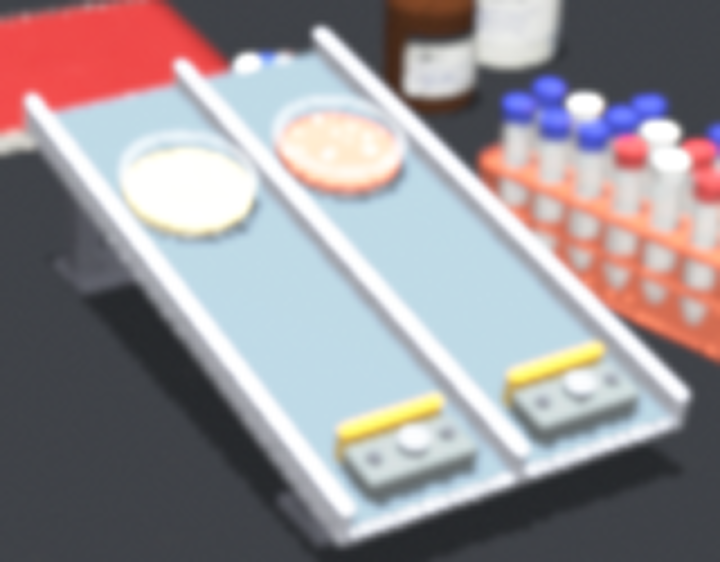

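```bash
cat > h.py <<'E'
import numpy as np, cv2
from scipy.optimize import least_squares
from scipy.spatial.transform import Rotation as Ro
from cell import robot
P={n:robot.camera_params(n) for n in("top","side")}
def proj(n,X):
    p=P[n];c=np.atleast_2d(X)@p["R"].T+p["t"];s=c[:,:2]/c[:,2:]
    s=s*(1+p["k1"]*(s**2).sum(1,keepdims=True)); return s*p["fx"]+[p["cx"],p["cy"]]
def frame(v): return Ro.from_euler("ZY",[v[3],v[5]]).as_matrix(), np.array(v[:3])
E
cat > fit.py <<'E'
from h import *
W=[39.5,-39.5,-118.5]
def pts(Le):
    u=[[-220,w,4.5] for w in W]; l=[[Le,w,4.5] for w in W]
    g=[[32.5,23,8.5],[32.5,-23,8.5],[32.5,-56,8.5],[32.5,-102,8.5]]
    return np.array(u+l)/1e3,np.array(g)/1e3
c=lambda a,s,o:np.array(a)/s+o
T=c([[43,127],[80,298],[110,474],[655,41],[696,199],[738,360],[595,80],[616,178],[635,240],[657,338]],4,[220,140])
S=c([[320,33],[182,66],[33,98],[685,395],[518,458],[345,512]],4.5,[265,195])
def res(v):
    R,t=frame(v);a,g=pts(v[4])
    X=np.vstack([a,g])@R.T+t
    return np.concatenate([(proj("top",X)-T).ravel(),(proj("side",X[:6])-S).ravel(),[(v[5]-np.radians(10))*300]])
r=least_squares(res,[0.55,0,0.05,-1.4,60,np.radians(10)],x_scale=[.1,.1,.1,.1,10,.1])
v=r.x;print(v,np.degrees(v[3]),np.degrees(v[5]));print(r.fun.round(1).reshape(-1) )
v[5]=np.radians(10)
np.save("v.npy",v)
R,t=frame(v)
for n,pt,ps in(("red",[247.5,185],[340,147]),("tan",[283,353],[188,188])):
    a=c(pt,4,[220,140]);b=c(ps,4.5,[265,195])
    for cams in(("top",),("side",)):
        def f(q):
            X=R@np.array([q[0],q[1],0.0])+t
            return (proj("top",X)[0]-a) if cams[0]=="top" else proj("side",X)[0]-b
        q=least_squares(f,[-.15,0]).x;print(n,cams,q.round(4),(R@np.array([*q,0])+t).round(4))
E
python3 fit.py
```

```text
[ 5.94779473e-01 -7.11658855e-03  4.47002978e-02 -1.37976258e+00
  6.81972892e+01  1.73604498e-01] -79.05457271724998 9.94680506435975
[ 0.8 -0.1 -0.6 -0.5  0.1 -0.6  0.3 -0.  -0.1 -0.2 -0.5  0.1  0.   0.1
  0.4 -1.2 -0.2  0.2  0.1 -0.4 -0.2  0.  -0.8 -0.4 -1.3 -0.  -0.8  1.1
  0.4 -0.7 -0.3  0.6 -0.3]
red ('top',) [-0.1363  0.0004] [0.5697 0.1247 0.0684]
red ('side',) [-0.1372  0.0029] [0.572  0.1261 0.0685]
tan ('top',) [-0.1359 -0.0788] [0.492  0.1093 0.0683]
tan ('side',) [-0.1353 -0.0775] [0.4933 0.109  0.0682]
```

Run:
```python
from h import *
a=cv2.imread("pics/top0.png")[80:165,255:360]; b=cv2.imread("pics/side0.png")[205:280,365:455]
cv2.imwrite("pics/rack.png",np.hstack([cv2.resize(a,(400,324),interpolation=2),cv2.resize(b,(388,324),interpolation=2)]))
o=robot.observe();print(Ro.from_euler("xyz",o["tool_rot"]).as_matrix().round(3))
v=np.load("v.npy");R,t=frame(v);print(R.round(3))
```

```text
[[-0.     0.43  -0.903]
 [ 0.001 -0.903 -0.43 ]
 [-1.    -0.001 -0.   ]]
[[ 0.187  0.982  0.033]
 [-0.967  0.19  -0.17 ]
 [-0.174  0.     0.985]]
```

View pics/rack.png

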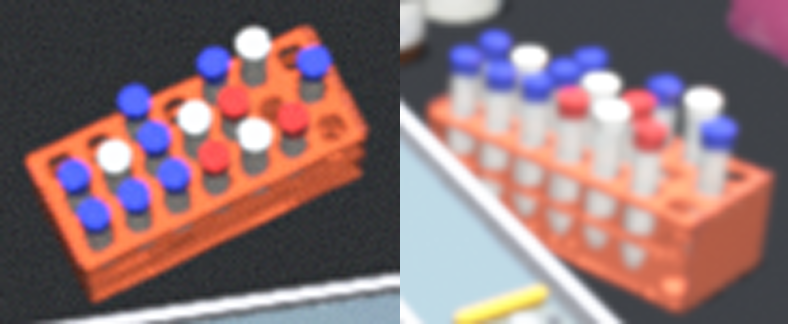

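Run:
```python
from h import *
v=np.load("v.npy");R,t=frame(v)
for a,b in(([279.4,135.6],[380.3,217.7]),([331.6,110.7],[423,235.1])):
    r=least_squares(lambda X:np.r_[proj("top",X)[0]-a,proj("side",X)[0]-b],[.6,.1,.05])
    print(r.x.round(4),r.fun.round(1),(R.T@(r.x-t)).round(3))
```

```text
[0.6627 0.1282 0.0777] [ 0. -0. -0.  0.] [-0.124  0.092  0.012]
[0.7102 0.0321 0.0767] [ 0.1 -0.2 -0.2  0.1] [-0.022  0.121  0.029]
```

```bash
cat >> h.py <<'E'
def inc(cx,cy,h,up=0.0):
    v=np.load("v.npy");R,t=frame(v);o=robot.observe()
    X=R@np.array([cx,cy,-.0075])+t+[0,0,h+up]
    T=Ro.from_euler("xyz",o["tool_rot"]).as_matrix()
    y=R[:,1]; a=np.degrees(np.arctan2(y@T[:,2],y@T[:,1]))
    print("time",o["time"],"tcp",o["tool_pos"].round(4),"chute",(R.T@(o["tool_pos"]-t)).round(4),"F",o["contact_force"].round(2),"open",o["opening"])
    print("target",X.round(4),"inc",((X-o["tool_pos"])@T/0.4).round(4),"twist",round(a/60,4))
E
python3 -c "
from h import *
inc(-.188,.001,.0057,.07)"
```

```text
time 0.1 tcp [ 0.2258 -0.4736  0.2261] chute [ 0.3505 -0.4508  0.246 ] F [ 0.51 -0.12 -0.43] open 0.091567209953848
target [0.5604 0.1761 0.1457] inc [ 0.2029 -1.106  -1.4538] twist -1.2577
```

Call:
move_arm([
  [0,-0.47,-0.62,-0.89],
  [0,-0.47,-0.62,-0.89],
  [0,-0.47,-0.62,-0.89],
  [0,-0.47,-0.62,-0.89],
  [0,-0.47,-0.62,-0.89],
], gripper=1, squeeze=20)

```text
time: 0.72
tool_pos: [0.3694, -0.1956, 0.2266]
tool_rot: [1.541, 1.571, -0.218]
contact_force: [0.3, -0.6, -0.5]
opening: 0.0463
```

```bash
python3 -c "
from h import *
inc(-.188,.001,.0057,.07)"
```

```text
time 0.725 tcp [ 0.3694 -0.1956  0.2266] chute [ 0.1085 -0.2571  0.2039] F [ 0.32 -0.63 -0.46] open 0.046339418568521286
target [0.5604 0.1761 0.1457] inc [ 0.2025  0.295  -1.0023] twist -0.3623
```

Call:
move_arm([
  [0,0.29,-0.98,-0.36],
  [0,0.29,-0.98,-0.36],
  [0,0.29,-0.98,-0.36],
  [0,0.29,-0.98,-0.36],
  [0,0.29,-0.98,-0.36],
])

```text
time: 1.35
tool_pos: [0.5142, 0.0815, 0.2265]
tool_rot: [-0.792, 1.57, -2.18]
contact_force: [0.6, -0.7, 1.1]
opening: 0.001
```

```bash
python3 -c "
from h import *
inc(-.188,.001,.0057,.07)"
```

```text
time 1.35 tcp [0.5142 0.0815 0.2265] chute [-0.1323 -0.0623  0.1613] F [ 0.56 -0.7   1.15] open 0.0010073953076156013
target [0.5604 0.1761 0.1457] inc [ 0.2019  0.1567 -0.2117] twist -0.0074
```

Call:
move_arm([
  [0,0.15,-0.2,-0.007],
  [0,0.15,-0.2,-0.007],
  [0.19,0.15,-0.2,-0.007],
  [0.19,0.15,-0.2,-0.007],
  [0.19,0.15,-0.2,-0.007],
])

```text
time: 1.98
tool_pos: [0.5578, 0.1686, 0.1504]
tool_rot: [-1.552, 1.569, -2.933]
contact_force: [-0.0, 0.5, 1.0]
opening: 0.0006
```

```bash
python3 -c "
from h import *
inc(-.188,.001,.0057,.0)
for n in('top','side'):
    a=robot.read_camera(n)[:,:,::-1]; cv2.imwrite(f'pics/{n}1.png',cv2.resize(a[130:300,190:430],(800,566),interpolation=2))"
```

```text
time 1.975 tcp [0.5578 0.1686 0.1504] chute [-0.1952 -0.003   0.0729] F [-0.01  0.46  0.95] open 0.0006405466682596168
target [0.5604 0.1761 0.0757] inc [ 0.1869  0.0103 -0.0173] twist -0.0012
```

View pics/top1.png

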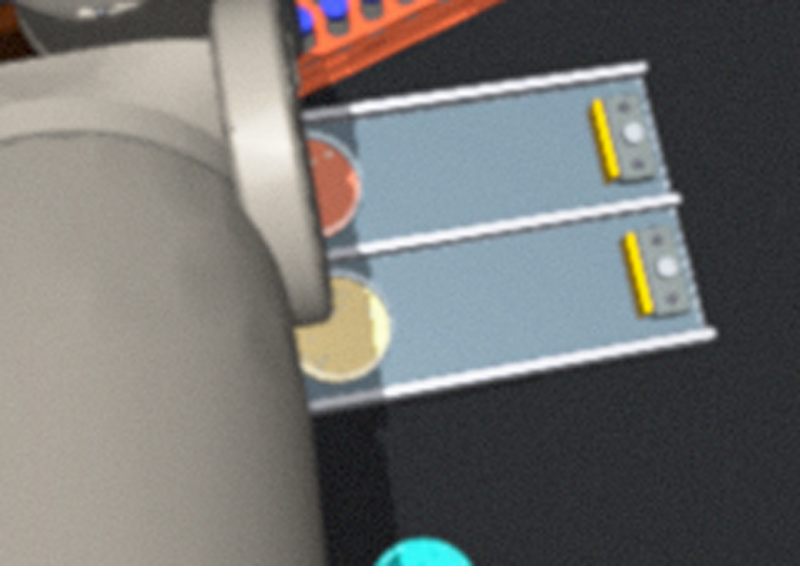

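View pics/side1.png

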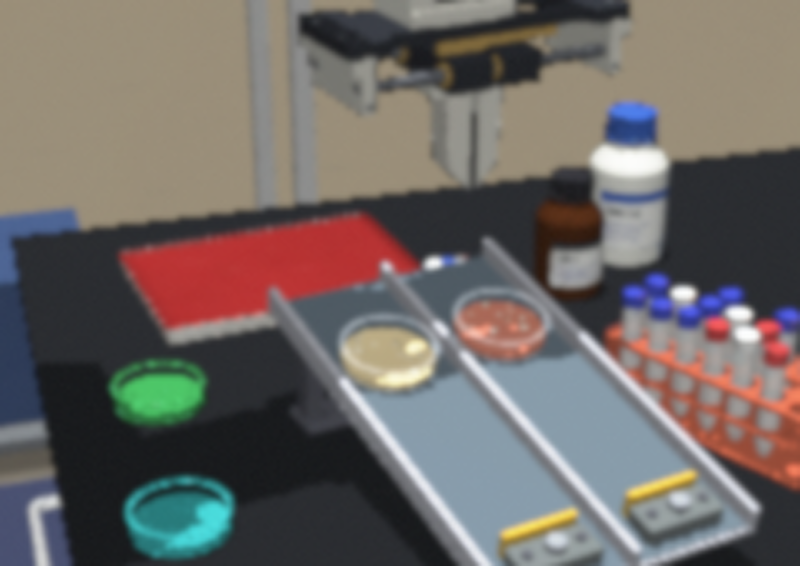

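The side view shows the closed fingers above the upper end (tip at crop pixel 475,185), with both dishes undisturbed. I'm lowering to about 15 mm above the target height.

Call:
move_arm([
  [0,0.01,-0.012,0],
  [0.15,0.01,-0.012,0],
  [0.15,0.01,-0.012,0],
  [0.15,0.01,-0.012,0],
  [0.15,0.01,-0.012,0],
])

```text
time: 2.7
tool_pos: [0.5626, 0.1747, 0.0932]
tool_rot: [1.535, 1.567, 0.155]
contact_force: [-0.3, -0.3, 0.9]
opening: 0.0004
```

```bash
python3 -c "
from h import *
inc(-.188,.001,.0057,.0)
a=robot.read_camera('side')[:,:,::-1]; cv2.imwrite(f'pics/side2.png',cv2.resize(a[150:270,250:410],(800,600),interpolation=2))"
```

```text
time 2.7 tcp [0.5626 0.1747 0.0932] chute [-0.1903  0.003   0.0157] F [-0.33 -0.3   0.89] open 0.0004412707324800913
target [0.5604 0.1761 0.0757] inc [ 0.0438 -0.0051 -0.0045] twist -0.0007
```

View pics/side2.png

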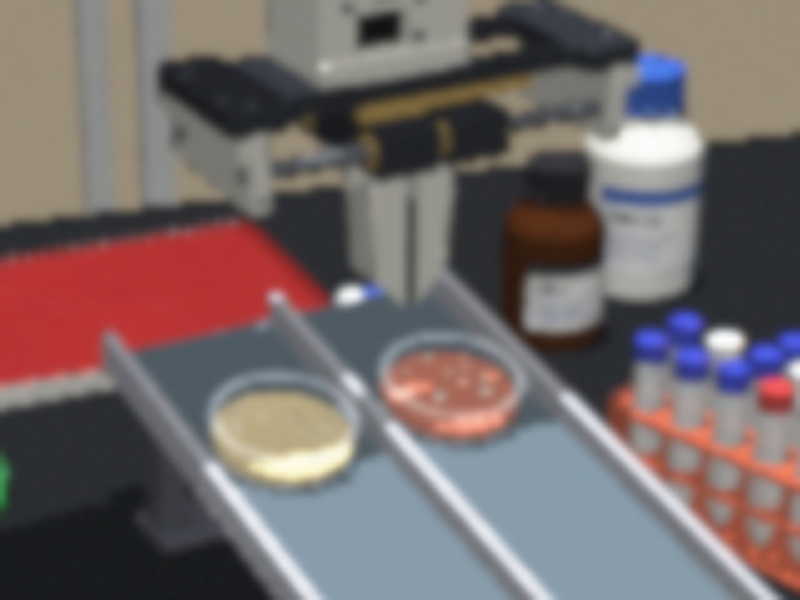

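Call:
move_arm([
  [0.02,-0.003,-0.004,0],
  [0.03,-0.003,-0.004,0],
  [0.042,-0.003,-0.004,0],
  [0.042,-0.003,-0.004,0],
])

```text
time: 3.25
tool_pos: [0.5596, 0.1759, 0.0739]
tool_rot: [-1.583, 1.571, -2.963]
contact_force: [-0.4, -0.2, 2.2]
opening: 0.0001
```

```bash
python3 -c "
from h import *
inc(-.188,.001,.0057,.0)
inc(-.042,.001,.0057,.0)
a=robot.read_camera('side')[:,:,::-1]; cv2.imwrite(f'pics/side3.png',cv2.resize(a[150:270,250:410],(800,600),interpolation=2))"
```

```text
time 3.25 tcp [0.5596 0.1759 0.0739] chute [-0.1886  0.0002 -0.0036] F [-0.39 -0.2   2.23] open 9.645474864685723e-05
target [0.5604 0.1761 0.0757] inc [-0.0044  0.0019 -0.0003] twist -0.0006
time 3.25 tcp [0.5596 0.1759 0.0739] chute [-0.1886  0.0002 -0.0036] F [-0.39 -0.2   2.23] open 9.645474864685723e-05
target [0.5877 0.035  0.0503] inc [0.059  0.0022 0.3592] twist -0.0006
```

View pics/side3.png

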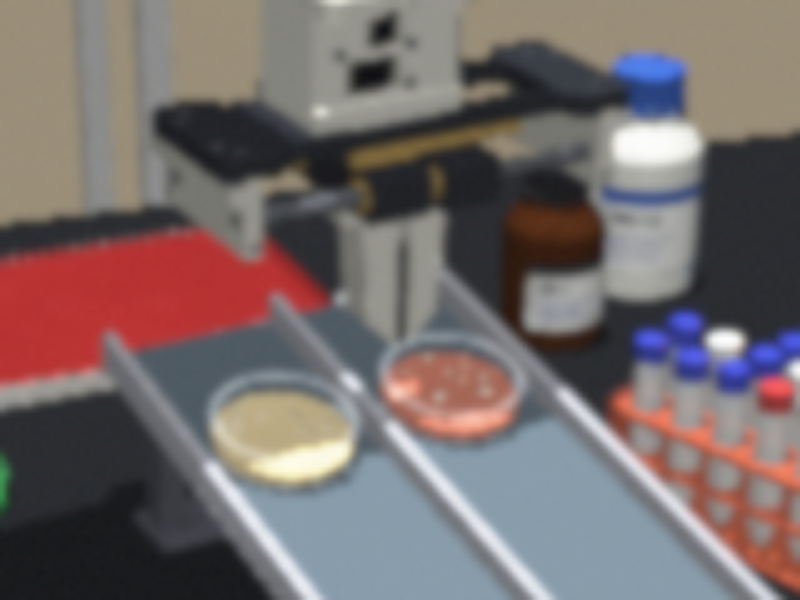

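The tip is just uphill of the dish, low and centred. I'm starting a slow push down the slope, raised about 1 mm.

Call:
move_arm([
  [-0.003,0,0,0],
  [0.0,0.0,0.02,0],
  [0.005,0.0,0.045,0],
  [0.0095,0.001,0.07,0],
  [0.0145,0.001,0.1,0],
])

```text
time: 3.92
tool_pos: [0.5678, 0.1356, 0.0679]
tool_rot: [-0.762, 1.571, -2.143]
contact_force: [-0.2, -0.7, -0.1]
opening: 0.0003
```

```bash
python3 -c "
from h import *
inc(-.042,.001,.0057,.0)
a=robot.read_camera('side')[:,:,::-1]; cv2.imwrite(f'pics/side4.png',cv2.resize(a[150:300,250:450],(800,600),interpolation=2))"
```

```text
time 3.925 tcp [0.5678 0.1356 0.0679] chute [-0.1471  0.0006 -0.0024] F [-0.16 -0.66 -0.08] open 0.000278004836901435
target [0.5877 0.035  0.0503] inc [0.0439 0.0013 0.2566] twist -0.0009
```

View pics/side4.png

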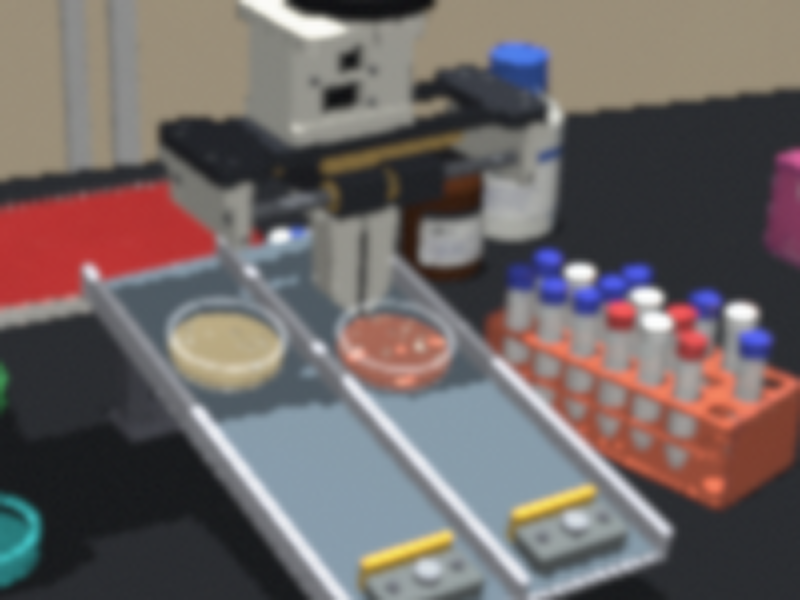

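The red dish is moving with the fingers and flat in its lane (now about (349,236)), and the tan dish hasn't moved. I'll keep pushing.

Call:
move_arm([
  [0.008,0,0.045,0],
  [0.016,0,0.09,0],
  [0.024,0.001,0.135,0],
  [0.032,0.001,0.175,0],
  [0.036,0.001,0.205,0],
])

```text
time: 4.6
tool_pos: [0.5836, 0.0549, 0.0534]
tool_rot: [-1.556, 1.57, -2.937]
contact_force: [-0.4, 1.1, 0.7]
opening: 0.0004
```

```bash
python3 -c "
from h import *
inc(-.042,.001,.0057,.0)
a=robot.read_camera('side')[:,:,::-1]; cv2.imwrite(f'pics/side5.png',cv2.resize(a[180:330,250:450],(800,600),interpolation=2))"
```

```text
time 4.6 tcp [0.5836 0.0549 0.0534] chute [-0.0636  0.0008 -0.0024] F [-0.35  1.11  0.74] open 0.00041656530320180636
target [0.5877 0.035  0.0503] inc [0.0077 0.0006 0.0509] twist -0.0014
```

View pics/side5.png

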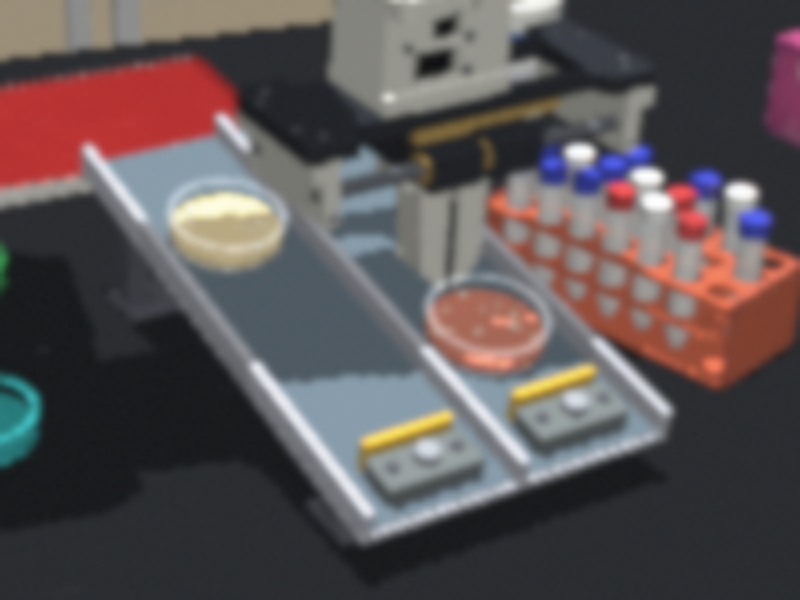

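Call:
move_arm([
  [0.002,0,0.015,0],
  [0.004,0,0.025,0],
  [0.006,0,0.035,0],
  [0.007,0,0.04,0],
  [0.007,0,0.04,0],
])

```text
time: 5.28
tool_pos: [0.5865, 0.0405, 0.0509]
tool_rot: [0.239, 1.571, -1.141]
contact_force: [0.2, -0.9, -1.3]
opening: 0.0004
```

```bash
python3 -c "
from h import *
inc(-.042,.001,.0057,.0)
a=robot.read_camera('side')[:,:,::-1]; cv2.imwrite(f'pics/side6.png',cv2.resize(a[220:320,310:440],(780,600),interpolation=2))"
```

```text
time 5.275 tcp [0.5865 0.0405 0.0509] chute [-0.0486  0.001  -0.0023] F [ 0.2  -0.85 -1.25] open 0.0004035474777180441
target [0.5877 0.035  0.0503] inc [0.0015 0.0001 0.0141] twist -0.0006
```

View pics/side6.png

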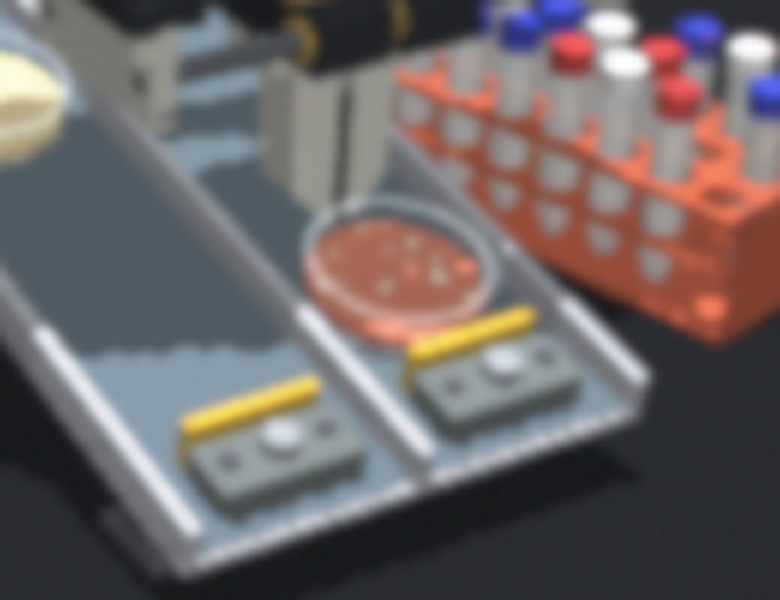

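Call:
move_arm([
  [0.001,0,0.006,0],
  [0.002,0,0.011,0],
  [0.002,0,0.014,0],
  [0.002,0,0.014,0],
])

```text
time: 5.82
tool_pos: [0.5873, 0.0364, 0.0502]
tool_rot: [-3.056, 1.568, 1.846]
contact_force: [-1.1, 7.6, 1.9]
opening: 0.0007
```

```bash
python3 -c "
from h import *
inc(-.042,.001,.0057,.0)
a=robot.read_camera('side')[:,:,::-1]; cv2.imwrite(f'pics/side7.png',cv2.resize(a[220:320,310:440],(780,600),interpolation=2))"
```

```text
time 5.825 tcp [0.5873 0.0364 0.0502] chute [-0.0445  0.0009 -0.0023] F [-1.09  7.58  1.92] open 0.0006689999890518658
target [0.5877 0.035  0.0503] inc [-0.0004  0.0003  0.0038] twist -0.0009
```

View pics/side7.png

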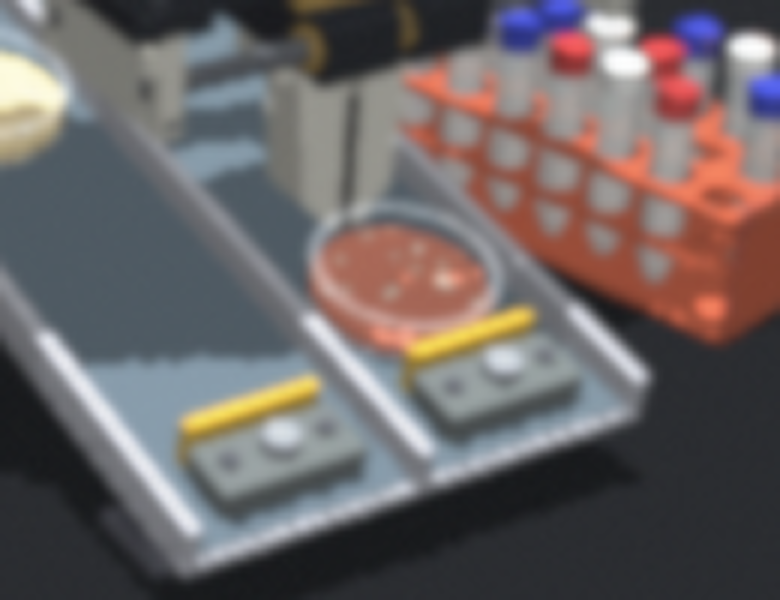

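The force rose to 7.6 N against the push (+y), which means the dish is against the gate. I'll back uphill first, then lift clear.

Call:
move_arm([
  [-0.005,0,-0.02,0],
  [-0.015,0,-0.05,0],
  [-0.1,0,-0.08,0],
  [-0.2,0,-0.1,0],
  [-0.3,0,-0.12,0],
])

```text
time: 6.5
tool_pos: [0.5782, 0.0829, 0.1715]
tool_rot: [0.123, 1.57, -1.258]
contact_force: [-0.1, 0.4, 0.7]
opening: 0.0007
```

Call:
move_arm([
  [-0.1,-0.15,-0.05,0],
  [-0.1,-0.3,-0.05,0],
  [-0.1,-0.4,-0.05,0],
  [-0.1,-0.4,-0.05,0],
  [-0.1,-0.4,-0.05,0],
])

```text
time: 7.12
tool_pos: [0.4185, 0.0717, 0.2108]
tool_rot: [1.297, 1.569, -0.083]
contact_force: [0.5, 0.1, -0.6]
opening: 0.0004
```

```bash
python3 -c "
from h import *
inc(-.042,.001,.0057,.0)
a=robot.read_camera('side')[:,:,::-1]; cv2.imwrite(f'pics/side8.png',cv2.resize(a[190:320,265:425],(720,585),interpolation=2))
a=robot.read_camera('top')[:,:,::-1]; cv2.imwrite(f'pics/top8.png',cv2.resize(a[140:270,220:415],(780,520),interpolation=2))"
```

```text
time 7.125 tcp [0.4185 0.0717 0.2108] chute [-0.138  -0.1581  0.1443] F [ 0.46  0.09 -0.59] open 0.0003787080893899421
target [0.5877 0.035  0.0503] inc [0.4022 0.3969 0.1699] twist -0.0006
```

View pics/side8.png

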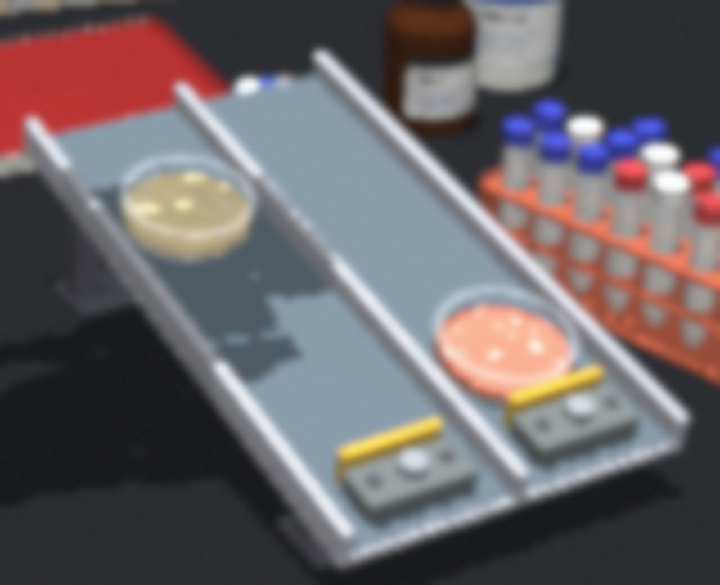

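View pics/top8.png

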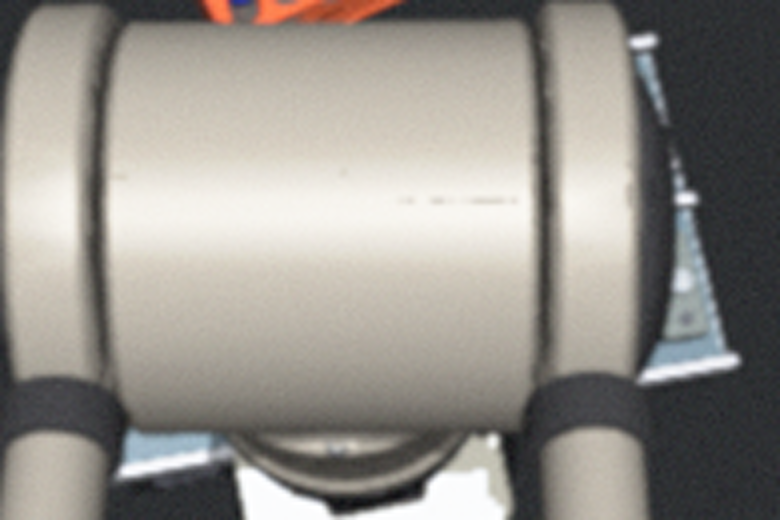

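```bash
python3 -c "
from h import *
R,t=frame(np.load('v.npy'))
for n,p in(('red',[506,342]),('tan',[188,208])):
    a=np.array(p)/4.5+[265,190]
    print(n,least_squares(lambda q:proj('side',R@np.r_[q,0]+t)[0]-a,[-.05,0]).x.round(4))"
```

```text
red [-0.0046  0.0052]
tan [-0.1369 -0.0767]
```

The side view puts the red dish within tolerance (x −5 mm, y +5 mm) and the tan dish unmoved. I'll clear the top camera's view for an independent check.

Call:
move_arm([
  [-0.03,0,0.5,0],
  [-0.03,0,0.7,0],
  [-0.03,0,0.7,0],
  [-0.03,0,0.7,0],
  [-0.03,0,0.7,0],
])

```text
time: 7.85
tool_pos: [0.4716, -0.2071, 0.2214]
tool_rot: [-0.423, 1.57, -1.806]
contact_force: [0.0, -0.1, -0.2]
opening: 0.0005
```

```bash
python3 -c "
from h import *
inc(-.042,.001,.0057,.0)
a=robot.read_camera('top')[:,:,::-1]; cv2.imwrite(f'pics/top9.png',cv2.resize(a[140:270,220:415],(780,520),interpolation=2))"
```

```text
time 7.85 tcp [ 0.4716 -0.2071  0.2214] chute [ 0.1396 -0.1589  0.2041] F [ 0.04 -0.13 -0.23] open 0.0005062915806784452
target [0.5877 0.035  0.0503] inc [ 0.4276  0.3979 -0.5405] twist -0.0032
```

View pics/top9.png

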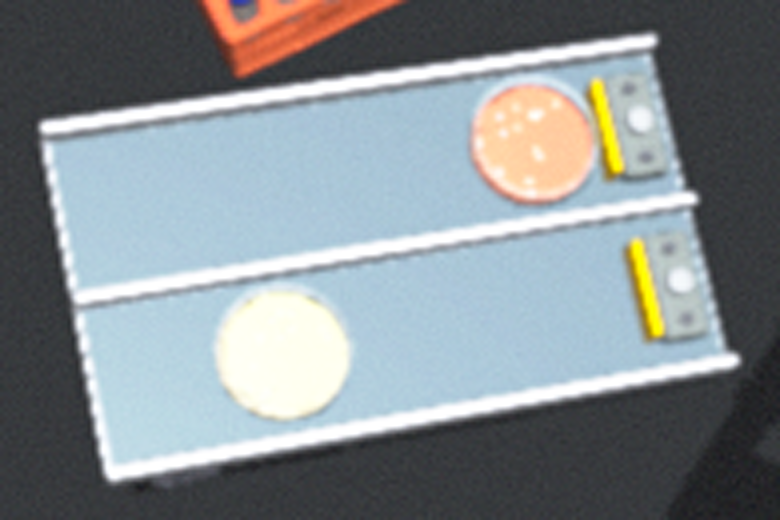

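```bash
python3 -c "
from h import *
R,t=frame(np.load('v.npy'))
for n,p in(('red',[533,140]),('tan',[283,353])):
    a=np.array(p)/4+[220,140]
    print(n,least_squares(lambda q:proj('top',R@np.r_[q,0]+t)[0]-a,[-.05,0]).x.round(4))
robot.hand_in()"
```

```text
red [-0.0009  0.0015]
tan [-0.1359 -0.0788]
the job is handed in; nothing more can be done
```

I pushed the red dish down its lane (the left one) with the closed fingertips until it met the yellow gate, then backed off uphill, lifted clear and handed in at about 7.9 s. `hand_in()` reports no verdict, so these are my own checks:

- **Gate contact:** the push force rose from about 1 N to 7.6 N at the end of the stroke, which is the dish meeting the gate. In both views it lies flat against the blade.
- **Red dish position:** the top camera puts it 1 mm short of the rest point and 1.5 mm off the lane's middle line. The side camera gives 5 mm for both. They disagree by about 4 mm, probably because the ellipse centre is hard to read at the side view's angle; both are within the 10 mm and 12 mm limits.
- **Tan dish:** it hasn't moved in the top view, and the side view agrees to about 2 mm, which is within reading error.
- **Robot:** the arm is clear of everything, with contact force near zero.

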